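# Close the bayonet cover of an air filter and hold it on its seal

### The arm

A 6-joint arm with a two-finger parallel gripper is mounted at the origin on a cart in front of the work surface, level with it; the furniture and walls round the work are solid. World frame = base frame: x ahead of the robot, y to its left, z up, the work surface at z = 0. Lengths are in m, angles in rad, forces in N, time in s.
With the tool pointing down it reaches from about 0.3 to 0.75 m from the base axis. Payload 8.5 kg.
Tool frame: the origin (TCP) lies midway between the tips of the shut fingers; the grasp point (between the pads) lies 19 mm behind it; x points along the fingers, y is the direction in which the jaws open and shut, and the axes are right-handed (so a half turn about x gives the same grasp; the last joint's range is limited). The gripper opens to 85 mm and grips with 20 to 120 N. Pads are 22 mm wide; open, the fingers measure 114 mm over their backs; the gripper's body (76 mm by 85 mm) begins 54 mm behind the grasp point. The pads swing forward as they close: fully open they stand 13 mm farther back than shut.
Start: joints at [-0.215, 0.381, 1.297, -0, 1.464, -0.215], TCP at [0.55, 0, 0.231] pointing down, gripper open.
Joint ranges: [-3.11, 3.11], [-0.89, 2.33], [0.22, 2.48], [-1.42, 4.56], [0.17, 2.85], [-2.88, 2.88]. Speed limits (rad/s): [2.39, 2.39, 3.14, 3.14, 3.14, 3.14].

### API

Orientations are given as [roll, pitch, yaw] about the fixed x, y, z axes, in that order (R = Rz(yaw) Ry(pitch) Rx(roll)).
In Python, from rig import robot gives the robot as it stands. The module is installed in compiled form; this text tells all that it offers.
- The arm moves only by the shell command python3 -m inch 'ROWS' [FORCE]. ROWS is JSON, a list of rows, each a list of 3 entries, a list of its own where there are three numbers: the finger opening in m, from 0 to 0.0854, then the shift along the tool's x, y, z in m, then the turn about the tool's x in units of 6 degrees (1.0 is 6 degrees). A call has 1 to 5 rows; each row is the pose to reach, as a shift and turn from the pose measured when the call began, along the tool's axes at that moment; what a row does not reach only later rows make up. A row lasts 1/12 s, in which the tool goes at most 41.7 mm and 7.16 degrees, less where a joint would pass 70% of its speed; a pose out of reach is approached as far as the arm can. A call with a gripper value outside its range is refused whole. The fingers move at their own pace and stop on an object; FORCE is the grip in N (left out, the last holds). Time passes only in rows, so rows that repeat a pose let the fingers close. It gives the time, the measured TCP pose, the force and the opening at its end, in the units of the state.
- robot.get_obs(): the state, without advancing time (a new reading comes with each control period).
- robot.snapshot(name): name is "scene" or "side" or "wrist"; returns the picture (384x512x3 uint8, red, green, blue); there is no depth.
- robot.camera_params(name): a dict with "camera_matrix" (3x3 intrinsics, pixels), "R" (3x3) and "t" (3): a world point X has camera coordinates R X + t. Camera axes: x right, y down, z forward; pixel columns grow to the right and rows downward; lengths in m; the calibration is good to about 2 mm. The wrist camera is an equidistant fisheye: a pixel r from the principal point sees the ray r / f radians off the axis. A picture is of the moment at which its call begins: read the wrist's pose just before it. camera_params takes no time and is no camera call; for the wrist camera it gives the pose at the moment of the call.
- robot.close_job(): hands the job in, once; it reports no verdict.
The state is a dict: "time": time; "qpos": joint angles; "joint_vel": joint speeds; "tau": joint torques, N m; "ee_pos": TCP position; "tool_rot": TCP orientation; "ft_force": force on the tool from outside, world axes, zero at the start; "moment": the same for the moment, N m; "width": opening from 0.0 (shut) to 1.0 (fully open).
Only numpy, scipy, OpenCV 4.12 (cv2) and the standard library are available. Lean on these libraries where they do the work, as an engineer would, in place of code of your own. Each camera call takes 0.05 s, during which the arm holds its last target. There are 200 camera calls.

### The job

Set the small brass filter element, flange down, in the pocket on top of the filter head's spigot, then put the knurled collar over it, open side down, and turn it as far as needed until the keyways hidden inside drop over the spigot's pins. Push the collar fully home against the spring of the seal and finish still holding it pressed down there with the fingers: do not let go. Leave the tape roll, the aluminium block and the grease pot where they are.

Things in the scene. Friction and masses are not known exactly. Their poses are not given: they have to be found in the camera images.
- head: filter head, fixed to the table: a round aluminium foot (92 mm diameter, 12 mm thick, four screw heads) and on its middle an upright round spigot of 36 mm diameter, top 50 mm above the table, its top edge tapered (33.6 mm at the very top, full 36 mm from 3 mm below). Origin: centre of the foot's underside
- mouth (a point): centre of the mouth of the round pocket in the spigot's top, 50 mm above the worktable, z up. The pocket is 26.6 mm wide at the mouth; its floor is a rubber seal pad 5 mm below the mouth (at rest)
- pins (a point): point on the spigot's axis level with the upper sides of the pins, 11 mm below the mouth. Four steel pins, 6 mm thick and 90 deg apart, stick out 5.5 mm sideways from the spigot. Their angle differs each time and has nothing to do with the axes of this point, of the mouth or of the head
- seal_pad (a joint): how far the seal pad on the pocket floor is pressed down, in m: 0 at rest, 0.005 at its stop. Spring: about 3 N to start, 10 N at the stop; it pushes back up when let go
- element: loose brass filter element, 40 g, standing on the table flange down: flange 24 mm diameter and 4 mm thick with a bevelled lower edge, on it a round boss 16 mm in diameter, 20 mm high over all. Origin: centre of the flange's underside, z up through the boss
- collar: loose dark steel knurled collar, a round cap 56 mm in diameter and 40 mm high, about 150 g, standing open side down, closed on top. Origin: centre of its lower rim, z up. Inside the rim a land 20 mm high leaves a 38 mm bore that slides over the spigot; four keyways at least 8.8 mm wide cut through the land every 90 deg, unseen from outside. Put on at a chance angle, its rim rests on the pins
- collar_top (a point): centre of the collar's top face, 40 mm above its rim. Turning either way by at most 90 deg brings the keyways over the pins (play about 4 deg each way). The collar can then go down 8 mm until its top meets the element in the pocket (rim 19 mm below the mouth); 5 mm more against the seal spring is fully home (rim 24 mm below the mouth)
- tape_roll: bystander: roll of white tape lying flat, 53 mm diameter, 14 mm high; origin at the centre of its underside
- seal_block: bystander: aluminium block with a round recess, 44 x 50 x 18 mm; origin at the centre of its underside
- grease_pot_1: bystander: small round pot with a ribbed lid, 39 mm diameter, 32 mm high; origin at the centre of its underside
Things that resemble listed ones, but are neither listed nor needed, are in the scene too. Leave any orange or purple look-alike of the collar alone.

How it is judged:
By the outcome, as a careful person would: the job done as asked, in the order asked, and still so for the second after the job is handed in, while the arm keeps its last pose, push and grip.
It also fails if it takes over 64 s, if anything falls off the work surface, if the arm or the gripper's body presses on something with over 40 N, if the wrist force passes 120 N, or if a joint passes its speed limit or range.

## Working session

There is one attempt and no reset: what is moved stays moved. The work goes in short steps, Python scripts to look and compute and a shell command to move; the robot and the scene stay as the last step left them, time stands still between calls to the robot, and variables do not carry over. Pictures are saved under pics/ and viewed, about 8 in all and at most 12, crops included, and the job is handed in when it is done.

```bash
mkdir -p pics; cat > h.py <<'E'
from rig import robot
import numpy as np, cv2
def snap(n,f):
    p=robot.camera_params(n); im=robot.snapshot(n); cv2.imwrite(f'pics/{f}.png',im[:,:,::-1]); np.savez(f'pics/{f}.npz',K=p["camera_matrix"],R=p["R"],t=p["t"]); return im
def load(f): return np.load(f'pics/{f}.npz')
def world(f,uv,z,fish=False):
    p=load(f);K,R,t=p['K'],p['R'],p['t']
    x=(uv[0]-K[0,2])/K[0,0];y=(uv[1]-K[1,2])/K[1,1]
    if fish:
        r=np.hypot(x,y);d=np.array([np.sin(r)*x/r,np.sin(r)*y/r,np.cos(r)])
    else: d=np.array([x,y,1])
    d=R.T@d;c=-R.T@t
    return c+d*(z-c[2])/d[2]
def pix(f,X,fish=False):
    p=load(f);K,R,t=p['K'],p['R'],p['t'];c=R@np.array(X,float)+t
    if fish:
        r=np.hypot(c[0],c[1]);th=np.arctan2(r,c[2]);x,y=th*c[0]/r,th*c[1]/r
    else: x,y=c[0]/c[2],c[1]/c[2]
    return K[0,0]*x+K[0,2],K[1,1]*y+K[1,2]
E
python3 - <<'E'
from h import *
ims=[snap(n,n+'0') for n in('scene','side','wrist')]
o=robot.get_obs()
print({k:np.round(v,3) for k,v in o.items()})
for n in('scene','side','wrist'):
    p=load(n+'0');print(n,np.round(-p['R'].T@p['t'],3),p['K'][0],p['R'][2])
E
```

```text
{'time': np.float64(0.15), 'qpos': array([-0.215,  0.381,  1.298, -0.   ,  1.464, -0.215]), 'joint_vel': array([-0.002, -0.002, -0.004,  0.001,  0.001,  0.   ]), 'tau': array([ 2.0000e-03, -4.4862e+01, -2.3134e+01, -0.0000e+00,  4.0000e-03,
       -0.0000e+00]), 'ee_pos': array([0.55 , 0.   , 0.231]), 'tool_rot': array([-1.783,  1.57 ,  2.929]), 'ft_force': array([ 0.294, -0.09 , -0.043]), 'moment': array([ 0.011, -0.002,  0.049]), 'width': np.float64(0.995)}
scene [-0.06  -0.703  0.552] [467.92878558   0.         254.22725426] [ 0.57826759  0.67397565 -0.45974277]
side [0.349 0.923 0.526] [396.20808353   0.         250.97455487] [ 0.19329025 -0.87483609 -0.44418543]
wrist [0.55  0.085 0.373] [297.31863964   0.         255.97353133] [-0.00099853 -0.32910567 -0.94429257]
```

View pics/scene0.png

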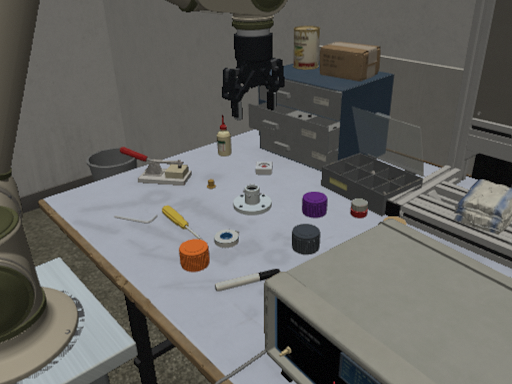

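View pics/wrist0.png

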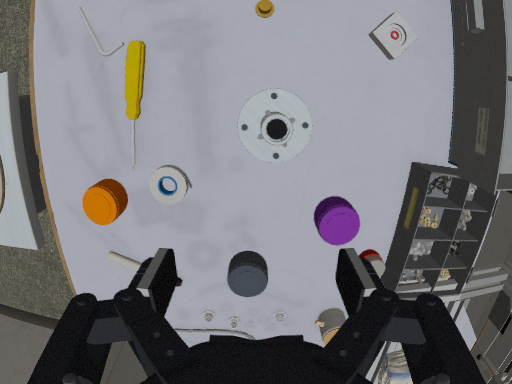

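Scene view: the head is at (253,200), the brass element at (211,184), and the dark collar at (306,239). The orange (195,255) and purple (315,204) ones are the look-alikes. In the wrist view these are the head (276,126), element (264,8) and collar (247,275). I'll enlarge both targets to confirm them and measure.

```bash
python3 - <<'E'
from h import *
from scipy.spatial.transform import Rotation as Ro
s=cv2.imread('pics/scene0.png');w=cv2.imread('pics/wrist0.png');d=cv2.imread('pics/side0.png')
def crop(im,f,X,h,fish=False):
    u,v=np.round(pix(f,X,fish)).astype(int);u=np.clip(u,h,511-h);v=np.clip(v,h,383-h)
    print(f,u-h,v-h,2*h);return cv2.resize(im[v-h:v+h,u-h:u+h],(260,260),interpolation=cv2.INTER_CUBIC)
o=robot.get_obs();print(np.round(Ro.from_euler('xyz',o['tool_rot']).as_matrix(),3))
H=world('wrist0',(276,128),.05,True);E=world('wrist0',(264,9),.01,True);C=world('wrist0',(247,281),.04,True)
print(H,E,C)
print('scene',world('scene0',(253,187),.05),world('scene0',(211,184),.01),world('scene0',(306,232),.04))
rows=[np.hstack([crop(im,f,X,h,fi) for X,h in((H,36),(E,18),(C,30))]) for im,f,fi in((w,'wrist0',True),(d,'side0',False))]
cv2.imwrite('pics/m1.png',np.vstack(rows))
E
```

```text
[[-0.001  1.     0.   ]
 [ 0.     0.    -1.   ]
 [-1.    -0.001 -0.   ]]
[0.57148926 0.0449417  0.05      ] [0.5591718  0.18833453 0.01      ] [ 0.5373747  -0.16217622  0.04      ]
scene [0.5767204  0.04380763 0.05      ] [0.56073187 0.19216618 0.01      ] [ 0.53480337 -0.1653202   0.04      ]
wrist0 240 92 72
wrist0 246 0 36
wrist0 217 251 60
side0 204 163 72
side0 213 225 36
side0 237 141 60
```

View pics/m1.png

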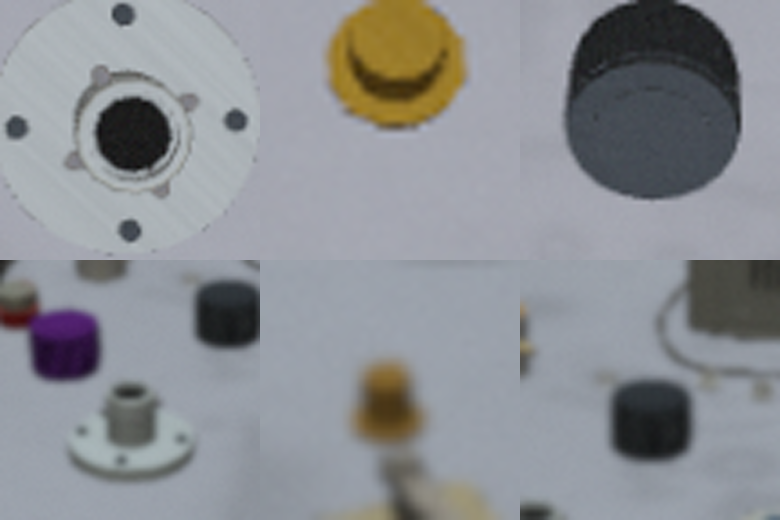

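The crops confirm both. The element is upright with its flange down (boss top at wrist px 265,5). The dark collar stands open side down (top at 248,281). The pins are visible on the spigot, and the pocket mouth is at (277,129). Next I move above the element and look again.

```bash
python3 -m inch '[[0.05,[0.02,0.003,-0.04],0],[0.05,[0.05,0.006,-0.08],0],[0.05,[0.08,0.01,-0.12],0],[0.05,[0.11,0.01,-0.16],0],[0.05,[0.13,0.01,-0.19],0]]' 25; python3 -m inch '[[0.05,[0,0,0],0],[0.05,[0,0,0],0]]'
python3 - <<'E'
from h import *
snap('wrist','w1');w=cv2.imread('pics/w1.png');o=robot.get_obs();print(o['ee_pos'],o['tool_rot'],o['width'])
print(pix('w1',[.56,.19,.02],True)); cv2.imwrite('pics/w1b.png',cv2.resize(w,(768,576)))
E
```

```text
time: 0.57
ee_pos: [0.5591, 0.1727, 0.1126]
tool_rot: [-1.669, 1.569, 3.043]
ft_force: [1.9, -0.8, -0.9]
width: 0.585
time: 0.73
ee_pos: [0.5581, 0.1742, 0.1109]
tool_rot: [-1.517, 1.566, -3.085]
ft_force: [0.0, -0.9, 0.7]
width: 0.587
[0.55899908 0.17298621 0.11228382] [-1.48341998  1.56842779 -3.05332017] 0.5845756133333739
(np.float64(258.721406264323), np.float64(176.6793613085911))
```

View pics/w1b.png

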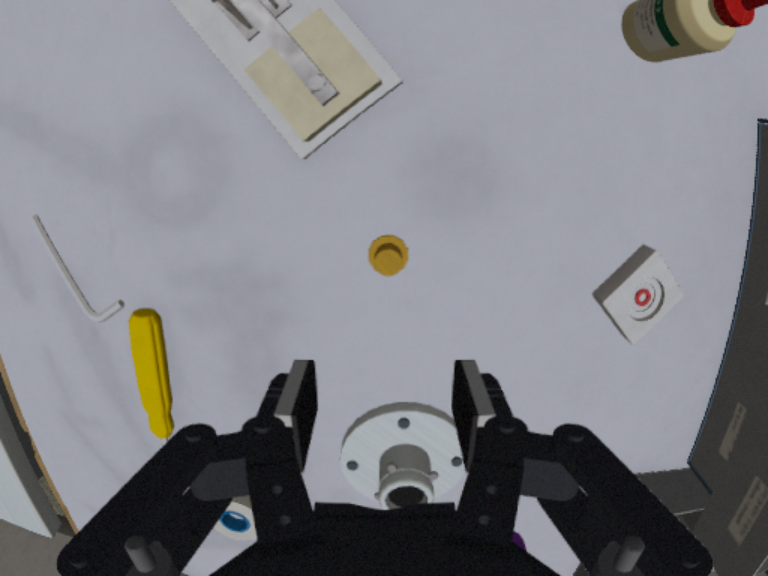

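```bash
python3 - <<'E'
from h import *
print(world('w1',(259,169.7),.004,True),world('w1',(259,174.7),.02,True))
o=robot.get_obs();print(o['ee_pos'],world('w1',(404.5/1.5,496/1.5),.05,True))
E
```

```text
[0.56029581 0.19160814 0.004     ] [0.56021832 0.19168769 0.02      ]
[0.55899908 0.17298621 0.11228382] [0.57133128 0.04728109 0.05      ]
```

```bash
python3 -m inch '[[0.05,[0.02,0.001,-0.018],0],[0.05,[0.04,0.001,-0.0185],0],[0.05,[0.06,0.001,-0.0185],0],[0.05,[0.06,0.001,-0.0185],0],[0.05,[0.06,0.001,-0.0185],0]]'; python3 - <<'E'
from h import *
from scipy.spatial.transform import Rotation as Ro
o=robot.get_obs();print(o['ee_pos'],np.round(Ro.from_euler('xyz',o['tool_rot']).as_matrix(),4))
snap('wrist','w2');w=cv2.imread('pics/w2.png')
m=cv2.inRange(cv2.cvtColor(w,cv2.COLOR_BGR2HSV),(14,120,50),(28,255,255))
n,l,st,c=cv2.connectedComponentsWithStats(m)
for i in range(1,n):
    if st[i,4]>60: print(st[i],c[i],world('w2',c[i],.012,True))
E
```

```text
time: 1.2
ee_pos: [0.5604, 0.1903, 0.053]
tool_rot: [-1.407, 1.569, -2.979]
ft_force: [-1.3, 0.3, 0.1]
width: 0.586
[0.56036182 0.19030801 0.05300561] [[-2.2e-03  1.0e+00 -7.0e-04]
 [-4.0e-04 -7.0e-04 -1.0e+00]
 [-1.0e+00 -2.2e-03  4.0e-04]]
[239 198  33  35 871] [255.11366246 214.39035591] [0.55983929 0.194362   0.012     ]
[  56  248   38   79 1734] [ 74.59919262 284.40196078] [0.39726887 0.12209796 0.012     ]
```

```bash
python3 -m inch '[[0.05,[0.02,0,-0.002],0],[0.05,[0.038,0,-0.002],0],[0.05,[0.046,0,-0.002],0],[0.05,[0.046,0,-0.002],0],[0.05,[0.046,0,-0.002],0]]'; python3 -m inch '[[0.01,[0,0,0],0],[0.01,[0,0,0],0],[0.01,[0,0,0],0],[0.01,[0,0,0],0],[0.01,[0,0,0],0]]' 30;  python3 -m inch '[[0.01,[0,0,0],0],[0.01,[0,0,0],0],[0.01,[0,0,0],0]]'; python3 - <<'E'
from h import *
snap('wrist','w3');w=cv2.imread('pics/w3.png');print(robot.get_obs()['width']*85.4)
cv2.imwrite('pics/w3c.png',cv2.resize(w[150:350,150:360],(630,600)))
E
```

```text
time: 1.67
ee_pos: [0.5615, 0.1923, 0.009]
tool_rot: [1.631, 1.57, 0.06]
ft_force: [-0.1, -0.3, -1.2]
width: 0.584
time: 2.08
ee_pos: [0.5621, 0.1924, 0.0102]
tool_rot: [1.648, 1.568, 0.077]
ft_force: [-1.2, -0.4, 6.6]
width: 0.171
time: 2.33
ee_pos: [0.5621, 0.1924, 0.0102]
tool_rot: [1.646, 1.568, 0.075]
ft_force: [0.5, -0.3, 2.0]
width: 0.161
14.23877850735452
```

View pics/w3c.png

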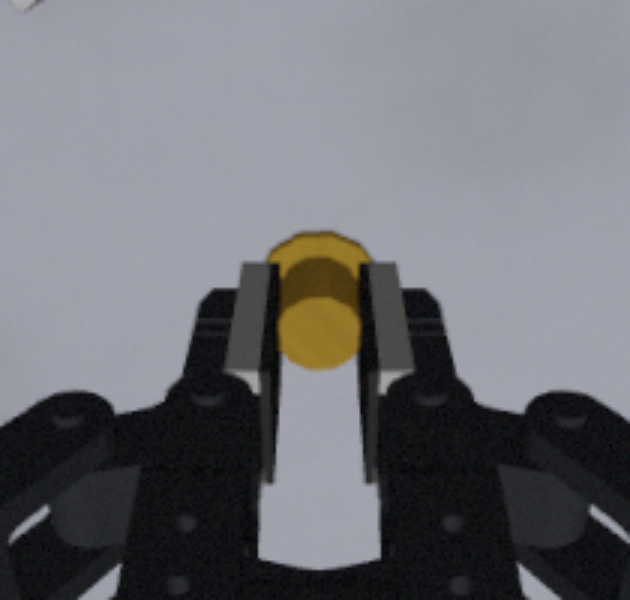

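```bash
python3 -m inch '[[0.01,[-0.03,0,0],0],[0.01,[-0.07,0,0.02],0],[0.01,[-0.1,0,0.06],0],[0.01,[-0.12,0,0.1],0],[0.01,[-0.12,0,0.14],0]]'; python3 -m inch '[[0.01,[0,0,0.04],0],[0.01,[0,0,0.07],0],[0.01,[0,0,0.07],0],[0.01,[0,0,0.07],0]]';  python3 -m inch '[[0.01,[0,0,0],0],[0.01,[0,0,0],0]]'; python3 - <<'E'
from h import *
print('elem',world('w3',(256.7,260.7),.02,True))
snap('wrist','w4');w=cv2.imread('pics/w4.png');o=robot.get_obs();print(o['ee_pos'],o['width']*85.4)
u,v=np.array(pix('w4',[.5715,.046,.05],True));print(u,v)
u,v=int(u)-50,int(v)-45
cv2.imwrite('pics/w4c.png',np.hstack([cv2.resize(w[v:v+90,u:u+100],(400,360),interpolation=cv2.INTER_CUBIC),cv2.resize(w[220:310,206:306],(400,360),interpolation=cv2.INTER_CUBIC)]));print(u,v)
E
```

```text
time: 2.8
ee_pos: [0.5626, 0.0627, 0.1323]
tool_rot: [1.556, 1.562, -0.013]
ft_force: [1.3, 0.4, -0.9]
width: 0.163
time: 3.13
ee_pos: [0.5625, -0.0087, 0.1322]
tool_rot: [1.581, 1.562, 0.009]
ft_force: [-0.6, -0.1, -1.1]
width: 0.164
time: 3.3
ee_pos: [0.5624, -0.0077, 0.1319]
tool_rot: [1.618, 1.563, 0.047]
ft_force: [-0.7, -0.8, 0.5]
width: 0.167
elem [0.56256019 0.19199337 0.02      ]
[ 0.56242116 -0.00756328  0.13198467] 13.865869488931468
266.8895991433004 132.21463663243867
216 87
```

View pics/w4c.png

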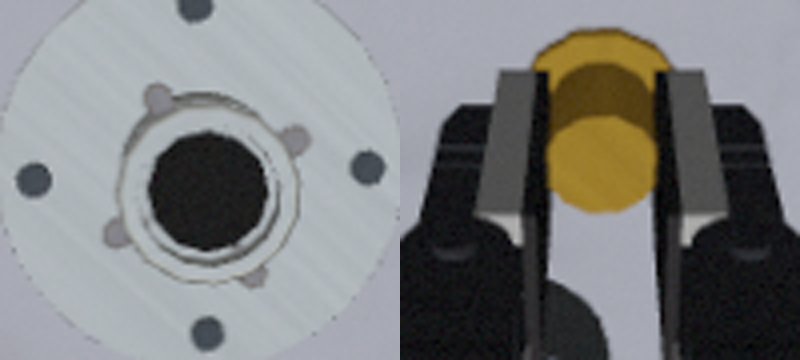

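```bash
python3 - <<'E'
from h import *
from scipy.spatial.transform import Rotation as Ro
o=robot.get_obs();R=Ro.from_euler('xyz',o['tool_rot']).as_matrix();print(np.round(R,4))
w=cv2.imread('pics/w4.png')
print('ring',world('w4',(216+209/4-.4,87+194.5/4-.4),.049,True),'blackfloor',world('w4',(216+209/4-.4,87+190/4-.4),.045,True))
# foot centre via screw heads (z=.012+)
P=[world('w4',(216+a/4-.4,87+b/4-.4),.013,True) for a,b in((195,4),(34,180),(368,167),(207,333))];print(np.mean(P,0),np.mean([P[0],P[3]],0),np.mean([P[1],P[2]],0))
t=np.array([.5715,.0455,.08]);print(R.T@(t-o['ee_pos']))
E
```

```text
[[ 8.e-03  1.e+00 -0.e+00]
 [ 3.e-04 -0.e+00 -1.e+00]
 [-1.e+00  8.e-03 -3.e-04]]
ring [0.57229573 0.04353243 0.049     ] blackfloor [0.57248143 0.04382981 0.045     ]
[0.5723572  0.04333844 0.013     ] [0.57231827 0.04338861 0.013     ] [0.57239614 0.04328826 0.013     ]
[ 0.05207342  0.00866115 -0.05304608]
```

```bash
python3 -m inch '[[0.01,[0,0.005,-0.025],0],[0.01,[0.01,0.009,-0.05],0],[0.01,[0.03,0.009,-0.051],0],[0.01,[0.05,0.009,-0.051],0],[0.01,[0.05,0.009,-0.051],0]]'; python3 -m inch '[[0.01,[0,0,0],0],[0.01,[0,0,0],0]]'; python3 - <<'E'
from h import *
snap('wrist','w5');w=cv2.imread('pics/w5.png');o=robot.get_obs();print(o['ee_pos'],o['width']*85.4)
cv2.imwrite('pics/w5c.png',cv2.resize(w[180:330,166:346],(720,600),interpolation=cv2.INTER_CUBIC))
print(world('w5',(256.5,261),o['ee_pos'][2]+.01,True),o['ft_force'],o['tool_rot'])
E
```

```text
time: 3.77
ee_pos: [0.5699, 0.0452, 0.0787]
tool_rot: [2.244, 1.569, 0.675]
ft_force: [0.2, -0.4, -1.5]
width: 0.163
time: 3.93
ee_pos: [0.5699, 0.0457, 0.0791]
tool_rot: [2.32, 1.569, 0.752]
ft_force: [-0.1, -0.3, -1.2]
width: 0.167
[0.57022391 0.04542959 0.0795745 ] 14.18303268180138
[0.57032248 0.04557843 0.0895745 ] [-0.76919992  0.73892586 -0.01836437] [1.9795173  1.5680016  0.41145321]
```

View pics/w5c.png

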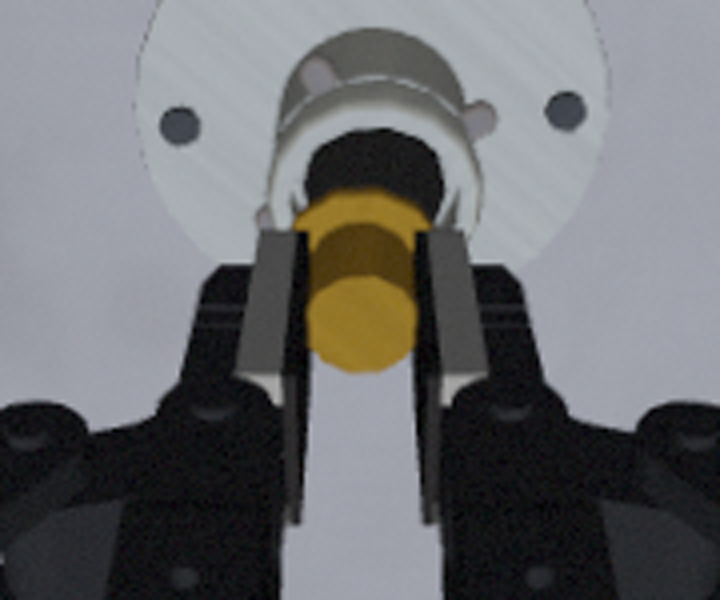

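```bash
python3 -m inch '[[0.01,[0.005,0.002,0.002],0],[0.01,[0.013,0.002,0.002],0],[0.01,[0.013,0.002,0.002],0],[0.01,[0.013,0.002,0.002],0]]'; python3 - <<'E'
from h import *
P=[]
for i in range(3):
    w=snap('wrist',f'w6');P.append(robot.get_obs()['ee_pos'])
print(np.mean(P,0),np.std(P,0),robot.get_obs()['tool_rot'],robot.get_obs()['ft_force'])
z=np.mean(P,0)[2]
print(pix('w6',[.5723,.0434,.05],True))
# screws: dark blobs on foot
g=w.mean(2)
for X in((-.0355,.0,.013),(.0355,0,.013)):
    u,v=pix('w6',[.5723+X[0],.0434+X[1],X[2]],True);u,v=int(u),int(v)
    s=g[v-12:v+13,u-12:u+13];m=s<130;yy,xx=np.nonzero(m);print(u,v,m.sum(),xx.mean()-12+u,yy.mean()-12+v,world('w6',(xx.mean()-12+u,yy.mean()-12+v),.013,True))
E
```

```text
time: 4.32
ee_pos: [0.5721, 0.0433, 0.0662]
tool_rot: [2.202, 1.569, 0.633]
ft_force: [0.1, 0.3, -0.4]
width: 0.165
[0.57231628 0.04336689 0.06664831] [4.57046948e-05 2.44901657e-05 1.07514894e-04] [1.93408657 1.5677298  0.36591047] [ 0.20142688 -0.67768383 -0.15508539]
(np.float64(255.60192364893155), np.float64(236.6621283319957))
206 212 93 204.70967741935485 214.72043010752688 [0.53532945 0.04145437 0.013     ]
304 212 93 306.80645161290323 210.78494623655914 [0.60944871 0.04469064 0.013     ]
```

```bash
python3 -m inch '[[0.01,[0.004,0,0],0],[0.01,[0.008,0,0],0],[0.01,[0.011,0,0],0],[0.01,[0.011,0,0],0],[0.01,[0.011,0,0],0]]'; python3 - <<'E'
from h import *
for i in range(2): w=snap('wrist',f'w7')
o=robot.get_obs();print(o['ee_pos'],o['ft_force'])
cv2.imwrite('pics/w7c.png',cv2.resize(w[180:330,166:346],(720,600),interpolation=cv2.INTER_CUBIC)[:,:,::-1])
E
```

```text
time: 4.88
ee_pos: [0.5723, 0.0434, 0.0556]
tool_rot: [1.998, 1.568, 0.43]
ft_force: [0.2, 0.9, 0.1]
width: 0.168
[0.57235582 0.04342606 0.0557335 ] [-0.73913756 -0.9567587   0.18519889]
```

View pics/w7c.png

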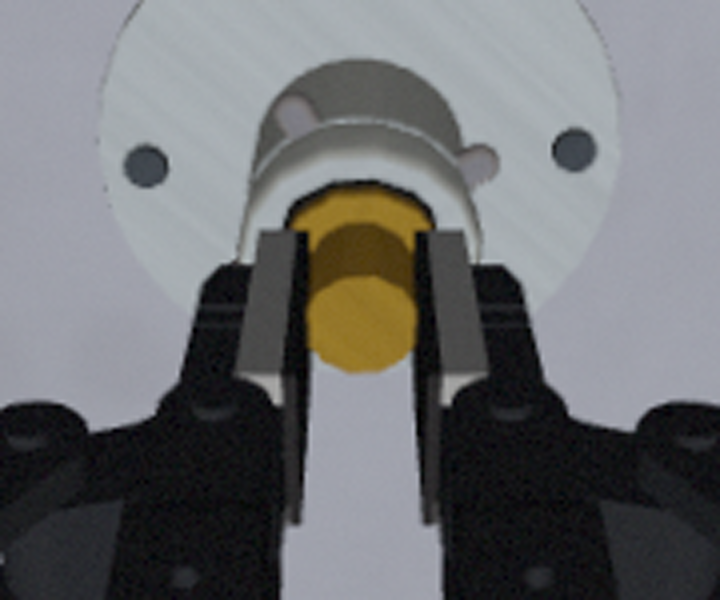

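```bash
python3 -m inch '[[0.035,[0,0,0],0],[0.035,[0,0,0],0],[0.035,[0,0,0],0],[0.045,[-0.03,0,0],0],[0.08,[-0.07,0,0],0]]'; python3 -m inch '[[0.0854,[-0.03,-0.01,0.04],0],[0.0854,[-0.04,-0.02,0.08],0],[0.0854,[-0.04,-0.035,0.12],0],[0.0854,[-0.04,-0.035,0.16],0],[0.0854,[-0.04,-0.035,0.195],0]]'; python3 -m inch '[[0.0854,[0,0,0],0],[0.0854,[0,0,0],0]]'
python3 - <<'E'
from h import *
w=snap('wrist','w8');s=snap('scene','s8');o=robot.get_obs();print(o['ee_pos'],o['ft_force'])
print('instr base?',world('scene0',(270,345),0),world('scene0',(267,283),.1), 'tape',world('wrist0',(172,187),.014,True))
h=pix('s8',[.572,.0434,.05]);u,v=int(h[0])-40,int(h[1])-38
cv2.imwrite('pics/s8c.png',np.hstack([cv2.resize(w[:,:,::-1],(512,384)),cv2.resize(s[v:v+77,u:u+57,::-1],(285,384),interpolation=cv2.INTER_CUBIC)]))
print(pix('w8',[.537,-.163,.04],True))
E
```

```text
time: 5.4
ee_pos: [0.5706, 0.0434, 0.1239]
tool_rot: [-2.017, 1.566, 2.698]
ft_force: [0.4, 0.4, 0.1]
width: 0.655
time: 5.82
ee_pos: [0.5353, -0.1525, 0.1645]
tool_rot: [-2.008, 1.567, 2.707]
ft_force: [2.4, 0.2, -0.7]
width: 0.996
time: 5.98
ee_pos: [0.535, -0.1547, 0.1645]
tool_rot: [-2.003, 1.567, 2.709]
ft_force: [-0.8, 0.2, 0.0]
width: 0.997
[ 0.53521791 -0.15208927  0.16440974] [-0.0771947   0.26862175  0.10013671]
instr base? [ 0.30234072 -0.30699757  0.        ] [ 0.31824622 -0.28492356  0.1       ] tape [ 0.43970697 -0.03475104  0.014     ]
(np.float64(258.32867663131765), np.float64(191.24140635264217))
```

View pics/s8c.png

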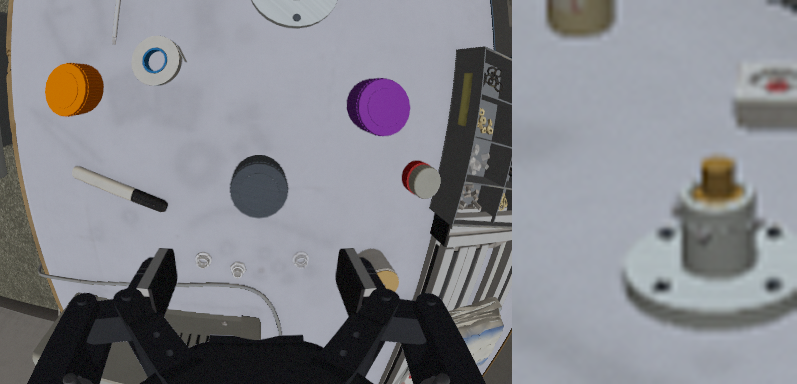

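```bash
python3 - <<'E'
from h import *
for uv,z in(((259,189.5),.04),((378,255),.0),((362,262),.05),((385,285),.05),((301,260),.01),((238,270),.01),((260,318),.12),((260,318),.0),((260,318),.15),((167,207),.01),((402,180),.03)): print(uv,z,world('w8',uv,z,True)[:2])
w=cv2.imread('pics/w8.png')
# fit collar top: dark disc lighter than side
g=cv2.cvtColor(w,cv2.COLOR_BGR2GRAY)[140:230,215:305]
b=cv2.GaussianBlur(g,(3,3),0)
m=((b<110)).astype(np.uint8)
c=max(cv2.findContours(m,0,1)[0],key=cv2.contourArea);print(cv2.boundingRect(c),cv2.minEnclosingCircle(c))
print(g[:,43][10:85:1])
E
```

```text
(259, 189.5) 0.04 [ 0.53763385 -0.16124937]
(378, 255) 0.0 [ 0.69081232 -0.26319177]
(362, 262) 0.05 [ 0.64812106 -0.23954887]
(385, 285) 0.05 [ 0.683532   -0.27389211]
(301, 260) 0.01 [ 0.58787924 -0.25947249]
(238, 270) 0.01 [ 0.51307157 -0.27331885]
(260, 318) 0.12 [ 0.53835765 -0.24836273]
(260, 318) 0.0 [ 0.54010306 -0.36249445]
(260, 318) 0.15 [ 0.5379213 -0.2198298]
(167, 207) 0.01 [ 0.4355002  -0.19205286]
(402, 180) 0.03 [ 0.68930358 -0.15378465]
(15, 15, 58, 63) ((43.561580657958984, 45.761043548583984), 31.427715301513672)
[160 162 162 162 162  37  29  34  36  38  36  42  50  44  69  75  71  73
  75  73  75  73  71  64  75  76  74  75  73  74  75  74  74  75  73  78
  76  74  75  76  74  75  75  76  77  73  74  73  75  75  74  75  78  76
  76  76  74  75  76  75  76  72  75  75  73  73  72  89 132 159 159 160
 161 160 162]
```

```bash
python3 -m inch '[[0.0854,[0.03,0.002,0.01],0],[0.0854,[0.06,0.002,0.01],0],[0.0854,[0.09,0.002,0.0105],0],[0.0854,[0.1,0.002,0.0105],0],[0.0854,[0.1,0.002,0.0105],0]]'; python3 - <<'E'
from h import *
from scipy.spatial.transform import Rotation as Ro
w=snap('wrist','w9');w=snap('wrist','w9');o=robot.get_obs();print(o['ee_pos'],o['ft_force'],o['qpos'])
print(np.round(Ro.from_euler('xyz',o['tool_rot']).as_matrix(),4))
print(pix('w9',[.5375,-.1626,.04],True))
g=w.mean(2);np.set_printoptions(linewidth=250)
u,v=np.round(pix('w9',[.5375,-.1626,.04],True)).astype(int)
print(g[v-50:v+55,u].astype(int));print(g[v,u-75:u+75].astype(int))
E
```

```text
time: 6.5
ee_pos: [0.536, -0.1606, 0.0624]
tool_rot: [-2.088, 1.562, 2.629]
ft_force: [0.3, -0.5, 0.2]
width: 1.0
[ 0.53762327 -0.16185632  0.06553804] [ 0.1573974  -0.52550723  0.37523986] [-5.03291178e-01  5.72857660e-01  1.49733703e+00  6.89312164e-05
  1.07425218e+00 -5.07349338e-01]
[[-0.0025  1.      0.004 ]
 [ 0.0014  0.004  -1.    ]
 [-1.     -0.0025 -0.0014]]
(np.float64(256.7189616551738), np.float64(232.8463115540198))
[ 40  42  40  38  41  38  47  57  38  49  68  77  75  75  77  74  77  77  77  74  77  77  77  74  62  77  77  78  81  78  80  79  76  76  74  75  77  79  78  79  76  79  81  82  80  78  77  78  79  77  79  78  79  79  79  77  79  78  78  75  76  77
  76  77  78  78  80  77  76  76  79  78  77  77  77  75  79  79  76  76  77  77  76  77  77  77  81 168 167 168 170 169 168 170 169 170 167 169 168 168 168 170 168 170 170]
[169 171 171 171 172 170 171 170 170 171 172 171 170 169 168 169 169 170 172 171 170 170 170 170 172 171 170 170 170 169 170 117  77  73  72  75  75  73  76  74  76  75  73  72  76  78  77  76  79  79  78  78  79  79  79  80  78  77  77  79  79  78
  79  82  77  76  80  78  81  77  78  81  78  79  78  79  79  76  78  78  78  78  80  79  79  78  81  77  79  77  78  78  79  79  79  80  80  76  75  78  75  79  77  76  69  76  74  75  75  75  75  74  74  74  74  77  78  81 122 171 171 170 171 171
 171 171 172 172 172 172 173 171 171 171 171 171 171 173 172 172 172 171 171 171 172 172 173 172 173 171]
```

```bash
python3 -m inch '[[0.0854,[0.02,0,0],0],[0.0854,[0.04,0,0],0],[0.0854,[0.055,0,0],0],[0.0854,[0.061,0,0],0],[0.0854,[0.061,0,0],0]]'; python3 -m inch '[[0.045,[0,0,0],0],[0.045,[0,0,0],0],[0.045,[0,0,0],0],[0.045,[0,0,0],0],[0.045,[0,0,0],0]]' 60;  python3 -m inch '[[0.045,[0,0,0],0],[0.045,[0,0,0],0],[0.045,[0,0,0],0]]'
python3 - <<'E'
from h import *
w=snap('wrist','w10');o=robot.get_obs();print(o['ee_pos'],o['width']*85.4,o['ft_force'])
g=w.mean(2);np.set_printoptions(linewidth=250);u,v=np.round(pix('w10',[.5377,-.1616,.04],True)).astype(int);print(u,v);print(g[v-60:v+75,u].astype(int))
E
```

```text
time: 7.02
ee_pos: [0.5378, -0.1616, 0.005]
tool_rot: [-2.098, 1.568, 2.618]
ft_force: [-0.2, -0.3, -0.4]
width: 1.0
time: 7.43
ee_pos: [0.5385, -0.1619, 0.0068]
tool_rot: [1.136, 1.57, -0.43]
ft_force: [-0.8, 0.6, 8.9]
width: 0.635
time: 7.68
ee_pos: [0.5386, -0.162, 0.0071]
tool_rot: [1.08, 1.57, -0.486]
ft_force: [-0.1, -0.2, -1.5]
width: 0.641
[ 0.53849519 -0.16193811  0.00690124] 54.935407156675794 [-0.18225826  0.43333087 -0.61676326]
254 286
[ 39  40  45  41  57  73  59  38  42  41  45  62  78  81  79  79  80  78  79  77  79  81  80  77  80  77  78  79  81  77  67  67  81  81  83  81  82  83  81  82  81  81  80  80  81  79  82  84  82  80  81  81  81  83  81  83  81  81  82  81  81  79
  80  82  81  82  82  83  82  83  81  80  81  81  82  81  82  81  82  84  84  83  81  79  82  82  80  80  80  80  83  81  82  82  79  79  83  79  78  79  80  79  78  78 144 173 176 174 176 175 175 175 174 155  29  26  21  21  17  12  19  22  24  17
  17  22  24  24  20  18  22  18  18  18  21]
```

```bash
python3 -m inch '[[0.045,[-0.03,0,0],0],[0.045,[-0.065,0.005,-0.03],0],[0.045,[-0.095,0.01,-0.07],0],[0.045,[-0.105,0.02,-0.11],0],[0.045,[-0.105,0.03,-0.15],0]]'; python3 -m inch '[[0.045,[0,0.005,-0.04],0],[0.045,[0,0.005,-0.05],0],[0.045,[0,0.005,-0.05],0],[0.045,[0,0.005,-0.05],0]]'; python3 - <<'E'
from h import *
from scipy.spatial.transform import Rotation as Ro
a=world('w10',(254,237.5),.04,True);b=world('w10',(254,330),.04,True);print('collar c y',a[1],b[1],(a+b)[1]/2,'edge',a[1]-.028)
w=snap('wrist','w11');w=snap('wrist','w11');o=robot.get_obs();print(o['ee_pos'],o['ft_force'],o['width']*85.4)
print(np.round(Ro.from_euler('xyz',o['tool_rot']).as_matrix(),4),np.round(o['qpos'],3))
g=w.mean(2);print(g[226:340,254].astype(int))
E
```

```text
time: 8.15
ee_pos: [0.566, -0.0227, 0.1139]
tool_rot: [1.293, 1.566, -0.275]
ft_force: [1.0, -0.1, -1.1]
width: 0.636
time: 8.48
ee_pos: [0.5706, 0.0276, 0.1136]
tool_rot: [1.196, 1.566, -0.37]
ft_force: [0.2, -0.8, -1.2]
width: 0.638
collar c y -0.13605774576105006 -0.19089276073362904 -0.16347525324733955 edge -0.16405774576105006
[0.57069685 0.02615343 0.11354265] [-0.20598917 -0.17275112 -0.98102474] 54.359748022821414
[[ 0.0043  1.      0.0019]
 [-0.0017  0.0019 -1.    ]
 [-1.      0.0043  0.0017]] [-1.610e-01  5.250e-01  1.420e+00 -1.000e-03  1.193e+00 -1.620e-01]
[ 41  41  38  44  59  76  63  40  39  47  49  59  77  80  80  83  80  81
  81  81  79  81  80  80  78  81  80  80  82  80  67  70  82  79  84  83
  83  84  84  84  82  81  82  79  80  79  84  84  81  80  83  82  83  83
  84  84  81  82  84  84  81  82  82  83  84  81  82  83  83  83  83  83
  81  82  85  82  82  81  84  83  85  82  82  83  81  81  80  82  82  81
  81  82  83  84  83  79  79  77  81  80  82  82  81  80 146 179 178 177
 177 178 178 178 178 155]
```

```bash
python3 -m inch '[[0.045,[0,0.0014,-0.0184],0],[0.045,[0.01,0.0014,-0.0184],0],[0.045,[0.03,0.0014,-0.0184],0],[0.045,[0.046,0.0014,-0.0184],0],[0.045,[0.046,0.0014,-0.0184],0]]'; python3 -m inch '[[0.045,[0,0,0],0],[0.045,[0,0,0],0]]'; python3 - <<'E'
from h import *
d=snap('side','d12');s=snap('scene','s12');o=robot.get_obs();print(o['ee_pos'],o['ft_force'],o['tool_rot'])
L=[]
for f,im in(('s12',s),('d12',d)):
    h=pix(f,[.572,.0434,.05]);u,v=int(h[0])-35,int(h[1])-40
    L.append(cv2.resize(im[v:v+80,u:u+70,::-1],(390,446),interpolation=cv2.INTER_CUBIC))
cv2.imwrite('pics/m12.png',np.hstack(L))
E
```

```text
time: 9.0
ee_pos: [0.5705, 0.0433, 0.0641]
tool_rot: [-1.11, 1.568, -2.68]
ft_force: [-1.9, 0.1, -2.1]
width: 0.635
time: 9.17
ee_pos: [0.5704, 0.0423, 0.064]
tool_rot: [-1.154, 1.568, -2.725]
ft_force: [-0.0, 0.7, -1.6]
width: 0.632
[0.57087524 0.0427321  0.06478228] [ 0.02551087 -0.42169847 -1.89604888] [-0.57924646  1.56933898 -2.15026933]
```

View pics/m12.png

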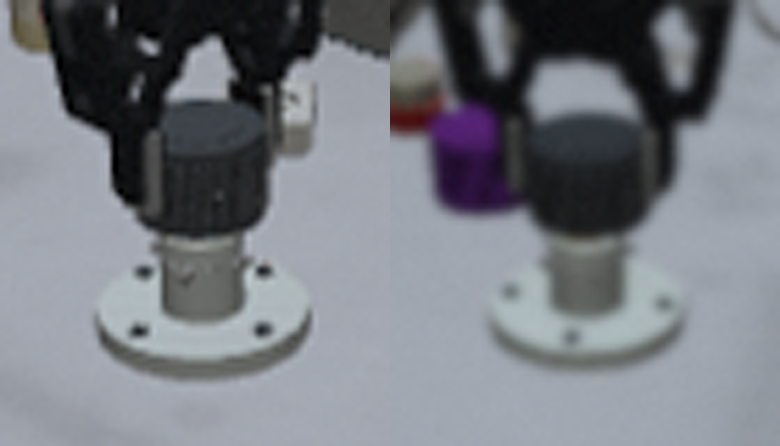

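Crop m12: the collar hangs just above the spigot. In the scene half its axis is at about 214, against 203 for the spigot. In the side half the two are about in line. I'll check this numerically with the calibration.

```bash
python3 - <<'E'
from h import *
from scipy.optimize import least_squares
def off(f): h=pix(f,[.572,.0434,.05]); return int(h[0])-35,int(h[1])-40
s=390/70
# centre columns (crop px): spigot, foot, collar mid-height
for f,sp,ft,co in(('s12',203,203.5,214),('d12',587-390,586.5-390,587.5-390)):
    u0=off(f)[0]
    p=lambda x,y,z:pix(f,[x,y,z])[0]
    print(f,'pred spigot',p(.5723,.0434,.03),'obs',u0+sp/s,'foot',p(.5723,.0434,.006),u0+ft/s,'collar',p(.5709,.0415,.078),u0+co/s,
     'd/dx mm',p(.5733,.0434,.078)-p(.5723,.0434,.078),'d/dy mm',p(.5723,.0444,.078)-p(.5723,.0434,.078), 'axis78',p(.5723,.0434,.078))
# auto: collar edges by dark mask at several rows
for f in('s12','d12'):
    im=cv2.imread(f'pics/{f}.png').astype(int).mean(2);u0,v0=off(f)
    for vv in ((30,33,36,39,46,50) if f=='s12' else(30,33,36,39,46,50)):
        print(f,vv+v0,u0,im[v0+vv,u0:u0+70].astype(int).tolist())
E
```

```text
s12 pred spigot 251.9424381467488 obs 252.43589743589743 foot 252.22687812398564 252.52564102564102 collar 251.43976410144802 254.4102564102564 d/dx mm 0.3242201447057198 d/dy mm -0.28273174649197585 axis78 251.35622968778006
d12 pred spigot 240.16343450839778 obs 240.35897435897436 foot 240.3836074843095 240.26923076923077 collar 240.4158780788277 240.44871794871796 d/dx mm -0.3806407550038102 d/dy mm -0.09201768294028057 axis78 239.7091688436602
s12 177 216 [156, 157, 158, 158, 159, 160, 162, 163, 163, 165, 166, 165, 168, 167, 167, 167, 167, 169, 172, 155, 2, 17, 19, 16, 11, 30, 63, 76, 70, 34, 30, 43, 47, 35, 40, 48, 36, 42, 39, 39, 40, 32, 28, 40, 42, 37, 31, 52, 111, 163, 170, 170, 168, 169, 168, 170, 168, 168, 168, 167, 168, 168, 169, 168, 168, 169, 169, 168, 169, 168]
s12 180 216 [159, 160, 161, 163, 165, 166, 166, 167, 167, 168, 167, 167, 169, 168, 168, 169, 168, 170, 171, 157, 57, 18, 21, 17, 18, 32, 53, 77, 71, 31, 34, 39, 42, 33, 39, 38, 38, 40, 36, 37, 39, 36, 36, 41, 41, 41, 32, 56, 122, 173, 170, 168, 167, 167, 168, 168, 168, 167, 166, 167, 166, 167, 167, 168, 167, 169,
[... 2733 characters left out ...]
5 [166, 165, 167, 166, 165, 166, 166, 167, 166, 168, 167, 169, 168, 168, 168, 168, 168, 169, 169, 168, 169, 166, 168, 167, 168, 166, 153, 131, 113, 102, 99, 102, 105, 108, 109, 105, 103, 100, 95, 90, 91, 104, 133, 157, 166, 170, 170, 169, 169, 168, 167, 167, 168, 168, 167, 167, 168, 166, 166, 168, 166, 166, 165, 166, 164, 165, 164, 164, 165, 165]
d12 208 205 [167, 167, 167, 166, 168, 167, 167, 168, 166, 166, 166, 167, 168, 166, 166, 166, 167, 167, 168, 167, 161, 158, 163, 173, 178, 180, 178, 169, 139, 102, 90, 89, 93, 97, 97, 93, 89, 87, 86, 83, 83, 105, 142, 169, 177, 177, 179, 180, 180, 178, 175, 172, 168, 166, 162, 161, 160, 160, 161, 162, 161, 162, 164, 163, 162, 161, 159, 158, 158, 156]
```

```bash
python3 -m inch '[[0.045,[0,0.0015,-0.0018],0],[0.045,[0,0.0015,-0.0018],0],[0.045,[0,0.0015,-0.0018],0]]'; python3 - <<'E'
from h import *
for i in range(3):
  robot.snapshot('side');o=robot.get_obs();print(o['ee_pos'],o['ft_force'])
from scipy.spatial.transform import Rotation as Ro
print(np.round(Ro.from_euler('xyz',o['tool_rot']).as_matrix(),4))
E
```

```text
time: 9.52
ee_pos: [0.5727, 0.0446, 0.0653]
tool_rot: [0.168, 1.569, -1.403]
ft_force: [0.0, -0.2, -1.2]
width: 0.64
[0.57253787 0.04459408 0.06512095] [ 0.98892311  0.41527513 -1.25235638]
[0.57248311 0.0445802  0.06503407] [-0.22780229 -0.12021202 -1.69802709]
[0.5724206  0.04456997 0.06493143] [-0.39431659 -0.32739141 -1.84588025]
[[-5.0e-04  1.0e+00 -1.0e-04]
 [-1.3e-03 -1.0e-04 -1.0e+00]
 [-1.0e+00 -5.0e-04  1.3e-03]]
```

```bash
python3 -m inch '[[0.045,[0.005,0,0],0],[0.045,[0.01,0,0],0],[0.045,[0.012,0,0],0],[0.045,[0.012,0,0],0]]';python3 -m inch '[[0.045,[0.003,0,0],0],[0.045,[0.005,0,0],0],[0.045,[0.005,0,0],0],[0.045,[0.005,0,0],0]]'; python3 -c "
from h import *
robot.snapshot('side');o=robot.get_obs();print(o['ee_pos'],o['ft_force'],o['moment'])"
```

```text
time: 10.0
ee_pos: [0.572, 0.0446, 0.052]
tool_rot: [-1.088, 1.568, -2.659]
ft_force: [0.1, -0.3, -2.0]
width: 0.637
time: 10.33
ee_pos: [0.5719, 0.0446, 0.0469]
tool_rot: [-1.158, 1.568, -2.729]
ft_force: [-0.7, -0.3, -1.0]
width: 0.639
[0.57199515 0.04458132 0.04703762] [-0.26670626 -0.72293584 -2.44223532] [ 0.02281823 -0.02180291 -0.05596572]
```

```bash
python3 -m inch '[[0.045,[0.001,0,0],0],[0.045,[0.002,0,0],0],[0.045,[0.0025,0,0],0],[0.045,[0.0025,0,0],0]]'; python3 -c "
from h import *
for i in range(2): robot.snapshot('side');o=robot.get_obs();print(o['ee_pos'],o['ft_force'],o['moment'])"
```

```text
time: 10.72
ee_pos: [0.5722, 0.0445, 0.0455]
tool_rot: [-0.633, 1.569, -2.203]
ft_force: [-2.2, 0.2, 6.6]
width: 0.639
[0.57221895 0.04454462 0.0455066 ] [-2.04245309  0.45953011  6.29674349] [ 0.03542359  0.38985401 -0.00447012]
[0.57224857 0.04455562 0.04551985] [-1.95969428  0.35989987  6.51720195] [0.06066302 0.34065246 0.0136465 ]
```

```bash
python3 -m inch '[[0.045,[0.0013,0.0001,0],0.6],[0.045,[0.0013,0.0002,0],1.2],[0.045,[0.0013,0.0003,0],1.8],[0.045,[0.0013,0.0004,0],2.4],[0.045,[0.0013,0.0004,0],3.0]]'; python3 -c "
from h import *
o=robot.get_obs();print(o['ee_pos'],o['ft_force'],o['moment'],o['qpos'][5]-o['qpos'][0])"
```

```text
time: 11.23
ee_pos: [0.5731, 0.0443, 0.0455]
tool_rot: [0.742, 1.568, -1.146]
ft_force: [-2.6, -1.9, 7.9]
width: 0.636
[0.57309477 0.04429645 0.04548016] [-2.56852386 -1.86200684  7.90819499] [-0.25201428  0.45517918  0.13079833] 0.3179650151843937
```

```bash
python3 -m inch '[[0.045,[0.0013,0,0],0.6],[0.045,[0.0013,0,0],1.2],[0.045,[0.0013,0,0],1.8],[0.045,[0.0013,0,0],2.4],[0.045,[0.0013,0,0],3.0]]'; python3 -c "
from h import *
o=robot.get_obs();print(o['ee_pos'],o['ft_force'],o['moment'],o['qpos'][5]-o['qpos'][0])"
```

```text
time: 11.65
ee_pos: [0.5734, 0.044, 0.0452]
tool_rot: [1.321, 1.567, -0.883]
ft_force: [-1.3, -1.0, 5.2]
width: 0.637
[0.57341889 0.04397586 0.04523676] [-1.26161092 -0.95732983  5.19124661] [-0.17337034  0.37602134  0.02469064] 0.6352700135788336
```

```bash
python3 -m inch '[[0.045,[0.0015,-0.0003,0],0.6],[0.045,[0.0015,-0.0003,0],1.2],[0.045,[0.0015,-0.0003,0],1.8],[0.045,[0.0015,-0.0003,0],2.4],[0.045,[0.0015,-0.0003,0],3.0]]'; python3 -c "
from h import *
o=robot.get_obs();print(o['ee_pos'],o['ft_force'],o['moment'],o['qpos'][5]-o['qpos'][0])"
```

```text
time: 12.07
ee_pos: [0.5732, 0.0441, 0.0437]
tool_rot: [1.635, 1.567, -0.886]
ft_force: [0.1, 0.1, -1.3]
width: 0.635
[0.57315685 0.04413605 0.04371359] [ 0.07773463  0.06758768 -1.31561337] [0.02119615 0.08725559 0.04217293] 0.9525416954606818
```

```bash
python3 -m inch '[[0.045,[0.002,0,0],0],[0.045,[0.004,0,0],0],[0.045,[0.004,0,0],0],[0.045,[0.004,0,0],0]]'; python3 -c "
from h import *
o=robot.get_obs();print(o['ee_pos'],o['ft_force'],o['moment'],o['qpos'][5]-o['qpos'][0])"
```

```text
time: 12.4
ee_pos: [0.573, 0.0442, 0.0394]
tool_rot: [1.521, 1.567, -1.0]
ft_force: [-0.1, 1.3, -2.0]
width: 0.631
[0.57300126 0.04419106 0.03939582] [-0.13190136  1.26134014 -1.98419865] [0.04611529 0.0352268  0.04424172] 0.9512765010405051
```

Free travel of 6 mm below the pins with no force, so the keyways are engaged. Next I push against the seal.

```bash
python3 -m inch '[[0.045,[0.002,0,0],0],[0.045,[0.003,0,0],0],[0.045,[0.0035,0,0],0],[0.045,[0.0035,0,0],0]]' 80; python3 -c "
from h import *
o=robot.get_obs();print(o['ee_pos'],o['ft_force'],o['moment'])"; python3 -m inch '[[0.045,[0.001,0,0],0],[0.045,[0.002,0,0],0],[0.045,[0.003,0,0],0],[0.045,[0.003,0,0],0]]'; python3 -c "
from h import *
o=robot.get_obs();print(o['ee_pos'],o['ft_force'],o['moment'])"
```

```text
time: 12.73
ee_pos: [0.5732, 0.0442, 0.0362]
tool_rot: [1.644, 1.567, -0.877]
ft_force: [-1.9, 0.1, 3.3]
width: 0.631
[0.57316748 0.04418626 0.03617495] [-1.86108876  0.13039413  3.28152856] [0.13806814 0.19636398 0.06586759]
time: 13.07
ee_pos: [0.5732, 0.0442, 0.0335]
tool_rot: [1.698, 1.567, -0.822]
ft_force: [-2.6, 1.1, 5.8]
width: 0.629
[0.57321764 0.044183   0.03349906] [-2.59899368  1.08233398  5.81707513] [0.0940464  0.39857713 0.0566754 ]
```

```bash
python3 -m inch '[[0.045,[0.001,0,0],0],[0.045,[0.002,0,0],0],[0.045,[0.003,0,0],0],[0.045,[0.003,0,0],0]]'; python3 -m inch '[[0.045,[0.001,0,0],0],[0.045,[0.002,0,0],0],[0.045,[0.002,0,0],0],[0.045,[0.002,0,0],0]]'; python3 -c "
from h import *
o=robot.get_obs();print(o['ee_pos'],o['ft_force'],o['moment'],o['width'])"
```

```text
time: 13.4
ee_pos: [0.5734, 0.0442, 0.0327]
tool_rot: [1.861, 1.565, -0.658]
ft_force: [-8.6, 0.4, 22.8]
width: 0.635
time: 13.73
ee_pos: [0.5735, 0.0442, 0.0327]
tool_rot: [1.928, 1.564, -0.591]
ft_force: [-8.0, 1.2, 20.5]
width: 0.633
[0.57347919 0.04417228 0.03266916] [-7.96311961  1.16695764 20.49831254] [-4.76713287e-04  1.33248677e+00  5.40177500e-02] 0.6326146254466228
```

```bash
python3 -m inch '[[0.045,[0.002,-0.0004,0.0005],0],[0.045,[0.002,-0.0004,0.0005],0],[0.045,[0.002,-0.0004,0.0005],0],[0.045,[0.002,-0.0004,0.0005],0],[0.045,[0.002,-0.0004,0.0005],0]]' ; python3 - <<'E'
from h import *
d=snap('side','d20');s=snap('scene','s20');o=robot.get_obs();print(o['ee_pos'],o['ft_force'],o['moment'],o['width'],o['joint_vel'].round(3))
L=[]
for f,im in(('s20',s),('d20',d)):
    h=pix(f,[.572,.0434,.05]);u,v=int(h[0])-35,int(h[1])-40
    L.append(cv2.resize(im[v:v+80,u:u+70,::-1],(390,446),interpolation=cv2.INTER_CUBIC))
    print(f,[np.round(np.array(pix(f,[.5723,.0434,z]))-[u,v],1)*390/70 for z in(.012,.026,.066)])
cv2.imwrite('pics/m20.png',np.hstack(L))
E
```

```text
time: 14.15
ee_pos: [0.5734, 0.0441, 0.0327]
tool_rot: [2.041, 1.561, -0.478]
ft_force: [-5.0, 0.9, 19.7]
width: 0.638
[0.57343891 0.04415569 0.03269831] [-5.74140525  1.06148909 19.59502538] [0.08512367 0.92797073 0.0047015 ] 0.6325073563793955 [ 0.    -0.    -0.001 -0.     0.     0.001]
s20 [array([201.68571429, 305.31428571]), array([200.57142857, 276.34285714]), array([197.78571429, 192.77142857])]
d20 [array([196.67142857, 296.95714286]), array([196.11428571, 270.77142857]), array([193.88571429, 194.44285714])]
```

View pics/m20.png

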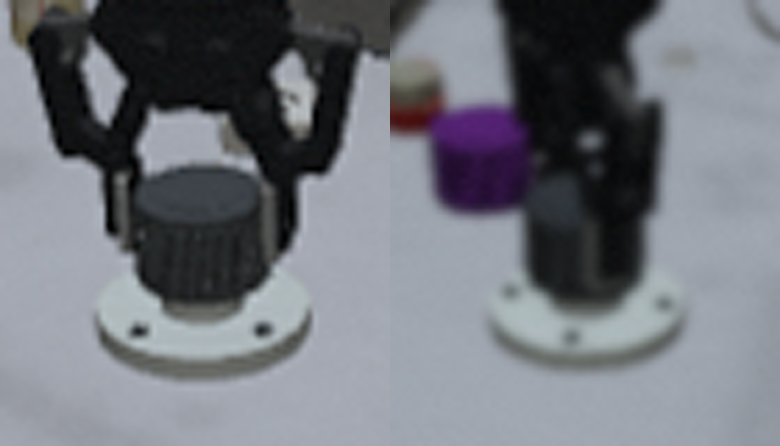

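The collar sits level over the foot. Its top centre is at about (200,195) in the scene crop, and the projection for the home height is (198,193). It stopped hard at the predicted depth, with about 20 N still pressing. I'm handing the job in.

```bash
python3 -c "
from h import *
print(robot.close_job());o=robot.get_obs();print(o['time'],o['ee_pos'],o['ft_force'],o['width'])"
```

```text
the job is handed in; nothing more can be done
None
the job is handed in; nothing more can be done
```

The brass element is in the spigot's pocket, flange down, and the collar is over it, turned onto the pins and pressed fully home. The fingers are still holding it there. I handed the job in at about 14.3 s; no verdict is reported.

- **Element:** it went into the pocket with no contact force, and a later picture showed it upright.
- **Collar turn:** the rim met the pins at the expected height with about 6–8 N. It dropped after a turn of about 50°, then went down a further 6 mm or so without resistance, so the keyways are over the pins.
- **Fully home:** the force rose against the seal spring, then the collar stopped hard with the tool at 32.7 mm. I expected 32.9 mm from the height at which I gripped it. The last picture puts the collar's top at the home height to within a pixel.
- **Final hold:** the collar is pressed down with about 20 N, at a grip setting of 80 N.
- **Sideways push:** about 6 N of sideways push was left, reduced from 8 N.
- **Not checked:** I could not read the seal joint directly. After handing in, no further reading was possible.

The arm never went near the tape roll, aluminium block, grease pot or the orange and purple look-alikes.

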